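# Index the vial carousel by one hole

### The job

The locked carousel has a tall vial standing next to the dispensing nozzle, on one side or the other. Press the index plunger in by its thumb dish, turn the carousel to the neighbouring hole that brings the tall vial under the nozzle, and let the plunger spring fully up there so that the carousel is locked again. Only press and push: lift nothing, leave the vials standing in their cups, and do not disturb the other things on the bench.

Things in the scene. Friction and masses are not known exactly. Their poses are not given: they have to be found in the camera images.
- plunger (a joint): push-to-release index plunger on the carousel's arm, m pressed in: 0 = fully up (its pin is in a hole, carousel locked), 0.016 = bottom stop. From about 0.009 on the pin is clear of the hole and the carousel turns freely; the spring pushes back with about 3.6 N at the top and 8.4 N at the bottom. Let go between holes, it stays down at about 0.009, its pin riding under the index ring, until the carousel reaches the next hole, where it snaps up by itself and locks
- carousel (a joint): turn of the carousel in its base, rad, positive anticlockwise seen from above, 0 as first locked. Holes of the index ring are 45 deg (0.785) apart; the carousel stops at +-1.0 and has about 1.5 deg of play when locked. It turns stiffly (about 0.1 N m) and stays where it is left
- dish (a point): centre of the floor of the plunger's black thumb dish, which a closed gripper's tips fit into: round, open at the top, clear width 48 mm at its floor and 54 mm at the rim, wall 3 mm, rim 16 mm above this point. The point lies 112 mm from the carousel's axis and 92 mm above the table when up, and moves down with the plunger and round with the carousel. Nothing of the carousel or base as high as the dish stands within 45 mm of its centre
- carousel_axis (a point): point on the vertical axis of the carousel, on its white disc (136 mm across), 61 mm above the table. Eight white vial cups (31 mm across, 20 mm high) stand on the disc, 50 mm from the axis and 45 deg apart
- nozzle_tip (a point): tip of the dispensing nozzle, pointing straight down, 144 mm above the table, over one of the cup positions (50 mm from the axis), on the side away from the plunger as first found. Nozzle arm and its post (115 mm farther out) are fixed to the base and reach 195 mm above the table
- base: fixed base of the carousel with the steel index ring (212 mm across, top 50 mm above the table, eight 12 mm holes 92 mm from the axis). Origin on the axis at the table's surface; its x axis points from the axis to the nozzle, z up
- vial_tall: the tall amber vial with black cap, 22 mm diameter, 70 mm tall, loose in a cup next to the nozzle position, on either side of it (2 mm play). Origin at the centre of its underside, 61 mm above the table
- vial_s1: short amber vial with black cap, 22 mm diameter, 45 mm tall, loose in the cup on the other side of the nozzle position. Origin at the centre of its underside
- vial_s2: short vial like it, in the cup under the nozzle at the start
- vial_s3: short vial like it, in a cup farther round
- reagent: bystander, loose: round white-capped bottle, 60 mm diameter, 125 mm tall, beside the carousel. Origin at the centre of its underside
- beaker: bystander, loose: open glass beaker, 64 mm across, 80 mm tall, beside the carousel. Origin at the centre of its underside
- tip_box: bystander, loose: box of pipette tips, 85 x 120 x 54 mm. Origin at the centre of its underside
- tube_rack: bystander, loose: white tube rack with capped tubes, 60 x 170 mm, 78 mm tall. Origin at the centre of its underside
- marker_pen: bystander, loose: marker pen lying down, 133 mm long. Origin at the centre of its underside
- gel_comb: bystander, loose: black gel comb lying flat, 110 mm long, 12 mm high. Origin at the centre of its underside
- wash_jar: bystander, loose: jar, 66 mm diameter, 85 mm tall. Origin at the centre of its underside

How it is judged:
By the outcome, as a careful person would: the job done as asked, in the order asked, and still so for the second after the job is handed in, with the robot touching nothing.
It also fails if it takes over 35 s, if anything falls off the work surface, if the arm or the gripper's body presses on something with over 40 N, if the wrist force passes 120 N, or if a joint passes its speed limit or range.

### The arm

A 7-joint arm with a two-finger parallel gripper is mounted at the origin on the work surface. World frame = base frame: x ahead of the robot, y to its left, z up, the work surface at z = 0. Lengths are in mm, angles in rad, forces in N, time in s.
With the tool pointing down it reaches from about 400 to 875 mm from the base axis. Payload 4.4 kg.
Tool frame: the origin (TCP) lies at the very end of the fingers, on their centre line; the grasp point (between the pads) lies 19 mm behind it; z points along the fingers, y is the direction in which the jaws open and shut (so a half turn about z gives the same grasp; the last joint's range is limited). The gripper opens to 85 mm and grips with 20 to 120 N. Pads are 22 mm wide; open, the fingers measure 114 mm over their backs; the gripper's body (76 mm by 85 mm) begins 54 mm behind the grasp point. The pads swing forward as they close: fully open they stand 13 mm farther back than shut.
Start: joints at [1.279, 0.628, 0.038, 1.517, -0.027, 0.996, -0.02], TCP at [145.553, -633.508, 231.313] pointing down, gripper open.
Joint ranges: [-3.06, 3.06], [-0.37, 2.12], [-1.25, 1.32], [0.18, 2.47], [-1.1, 4.24], [0.23, 1.98], [-2.94, 2.94]. Speed limits (rad/s): [2.57, 2.57, 3.14, 3.14, 3.14, 3.14, 3.14].

### API

Orientations are given as [roll, pitch, yaw] about the fixed x, y, z axes, in that order (R = Rz(yaw) Ry(pitch) Rx(roll)).
In Python, from cell import ctrl gives the robot as it stands. The module is installed in compiled form; this text tells all that it offers.
- The arm moves only by the shell command python3 -m jog 'ROWS'. ROWS is text: rows parted by semicolons, each of 7 numbers parted by spaces: the shift along the tool's x, y, z in mm, then the turn, a rotation vector about the tool's x, y, z in degrees, then the opening, from -1 (shut) to 1 (fully open). In form: x y z wx wy wz claw; .... A call has 1 to 8 rows; each row is the pose to reach, as a shift and turn from the pose commanded when the call began, along the tool's axes at that moment; what a row does not reach only later rows make up. A row lasts 1/8 s, in which the tool goes at most 62.5 mm and 10.7 degrees, less where a joint would pass 70% of its speed; a pose out of reach is approached as far as the arm can. A call with a gripper value outside its range is refused whole. The fingers move at their own pace and stop on an object; the grip force is fixed at half the most. Time passes only in rows, so rows that repeat a pose let the fingers close. It gives the time, the measured TCP pose, the force and the opening at its end, in the units of the state.
- ctrl.read_state(): the state, without advancing time (a new reading comes with each control period).
- ctrl.get_image(name): name is "scene" or "side" or "wrist"; returns a dict with "image" (384x512x3 uint8, red, green, blue), "z_map" (384x512 float32, mm along the optical axis (not along the pixel's ray), 0 where there is no reading), "vertical_fov" (degrees; the focal length in pixels is half the picture's height over the tangent of half this angle, whatever the lens; pixels are square), "cx", "cy" (the principal point, pixels), "extrinsics" (4x4, takes a point from world to camera coordinates); the wrist camera has in their place "hand_eye" (4x4, takes a point from camera to tool coordinates, whose origin is the TCP and whose axes are the flange's). Camera axes: x right, y down, z forward; pixel columns grow to the right and rows downward; lengths in mm; the calibration is good to about 2 mm. A picture is of the moment at which its call begins: read the wrist's pose just before it.
- ctrl.finish_job(): hands the job in, once; it reports no verdict.
The state is a dict: "clock": time; "qpos": joint angles; "qd": joint speeds; "tau": joint torques, N m; "eef_pos": TCP position; "tool_rot": TCP orientation; "force": force on the tool from outside, world axes, zero at the start; "torque": the same for the moment, N m; "width": finger opening in mm.
Only numpy, scipy, OpenCV 4.12 (cv2) and the standard library are available. Lean on these libraries where they do the work, as an engineer would, in place of code of your own. Each camera call takes 0.05 s, during which the arm holds its last target.

## Working session

There is one attempt and no reset: what is moved stays moved. The work goes in short steps, Python scripts to look and compute and a shell command to move; the robot and the scene stay as the last step left them, time stands still between calls to the robot, and variables do not carry over. Pictures are saved under pics/ and viewed, and the job is handed in when it is done.

```bash
mkdir -p pics; cat > h.py <<'E'
import numpy as np,cv2,pickle
from cell import ctrl
def grab(n,tag):
    s=ctrl.read_state(); d=ctrl.get_image(n); d['state']=s
    pickle.dump(d,open(f'pics/{tag}.pkl','wb')); cv2.imwrite(f'pics/{tag}.png',d['image'][:,:,::-1]); return d
def K(d):
    f=192/np.tan(np.radians(d['vertical_fov'])/2); return f,d['cx'],d['cy']
def c2w(d):
    if 'extrinsics' in d: return np.linalg.inv(d['extrinsics'])
    from scipy.spatial.transform import Rotation as R
    T=np.eye(4);T[:3,:3]=R.from_euler('xyz',d['state']['tool_rot']).as_matrix();T[:3,3]=d['state']['eef_pos'];return T@d['hand_eye']
def cloud(d):
    f,cx,cy=K(d);z=d['z_map'];v,u=np.mgrid[:384,:512]
    P=np.stack([(u-cx)/f*z,(v-cy)/f*z,z],-1);T=c2w(d);return P@T[:3,:3].T+T[:3,3]
def ray(d,u,v,h):
    f,cx,cy=K(d);T=c2w(d);r=T[:3,:3]@np.array([(u-cx)/f,(v-cy)/f,1]);o=T[:3,3];return o+r*(h-o[2])/r[2]
E
python3 - <<'E'
from h import *
print(ctrl.read_state())
for n in('scene','side','wrist'):
    d=grab(n,n+'0'); print(n,K(d),(d['z_map']>0).mean(),c2w(d).round(2).tolist())
a=[cv2.imread(f'pics/{n}0.png') for n in('scene','side','wrist')]
E
```

```text
{'clock': 0.0, 'qpos': array([ 1.27920657,  0.62935148,  0.03842209,  1.51839125, -0.02697674,
        0.99630278, -0.0199816 ]), 'qd': array([ 1.21337143e-03,  3.72610456e-04,  1.65440915e-03, -1.71195959e-04,
        4.93504419e-04, -4.23960606e-05, -1.08123311e-03]), 'tau': array([-5.88662861e-04, -5.63400078e+01,  1.22608479e+00, -1.93442380e+01,
        1.10153531e-02,  1.05518347e-02,  3.06695597e-05]), 'eef_pos': array([ 145.4082914 , -632.8697184 ,  230.37784075]), 'tool_rot': array([-3.13965763e+00,  3.41929399e-05,  2.25836386e-01]), 'force': array([ 0.49817156,  0.26684961, -0.14054776]), 'torque': array([ 0.01627327, -0.00471618,  0.02671792]), 'width': 85.32359834010796}
scene (np.float64(469.6855591967358), 259.56724277321547, 188.29861570174455) 0.9926554361979166 [[-0.55, 0.59, -0.59, 1367.73], [0.84, 0.37, -0.4, 529.7], [-0.02, -0.71, -0.7, 1072.48], [0.0, 0.0, 0.0, 1.0]]
side (np.float64(390.56281981888776), 258.89984704299104, 193.52490153598063) 0.99591064453125 [[-0.99, -0.08, 0.11, 388.23], [-0.14, 0.68, -0.72, 951.82], [-0.02, -0.73, -0.69, 1044.26], [0.0, 0.0, 0.0, 1.0]]
wrist (np.float64(332.9836096547399), 257.3607422011211, 194.50259021751913) 0.9962158203125 [[0.22, -0.94, -0.27, 214.61], [-0.97, -0.22, -0.06, -617.25], [-0.0, 0.28, -0.96, 373.89], [0.0, 0.0, 0.0, 1.0]]
```

View pics/scene0.png

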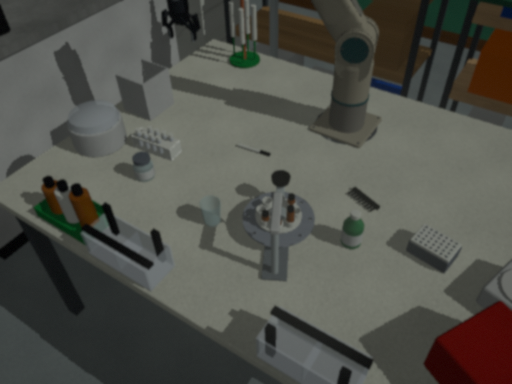

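View pics/side0.png

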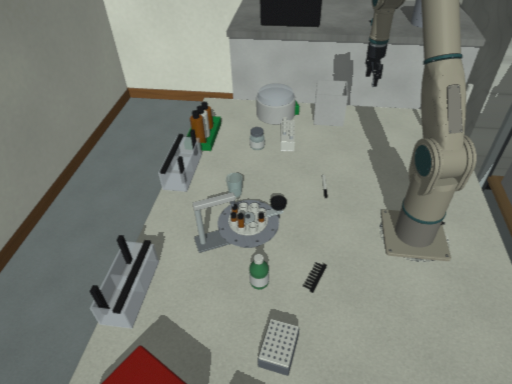

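View pics/wrist0.png

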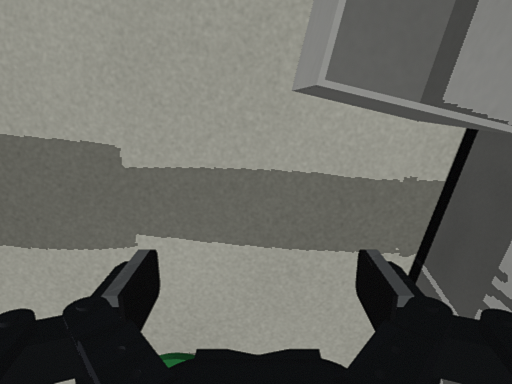

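The scene picture shows the carousel at about (278,215), the dish at (281,178) on the robot's side, and the nozzle post at (274,268). The side picture shows the dish at (278,202) and the vials around (245,215). I'll zoom in and measure.

```bash
python3 - <<'E'
from h import *
a=cv2.imread('pics/scene0.png')[160:280,220:340];b=cv2.imread('pics/side0.png')[160:260,180:300]
cv2.imwrite('pics/crop0.png',np.hstack([cv2.resize(a,(390,390),interpolation=2),cv2.resize(b,(400,390),interpolation=2)]))
for n,box in(('scene',(160,200,262,300)),('side',(185,220,262,295))):
    d=pickle.load(open(f'pics/{n}0.pkl','rb'));P=cloud(d);im=d['image'].astype(int)
    m=np.zeros((384,512),bool);m[box[0]:box[1],box[2]:box[3]]=im[box[0]:box[1],box[2]:box[3]].sum(2)<110
    Q=P[m]; v,u=np.nonzero(m); print(n,'dish px',m.sum(),u.min(),u.max(),v.min(),v.max(),'z',np.percentile(Q[:,2],[5,25,50,75,95]).round(),Q.mean(0).round(1))
    q=Q[Q[:,2]>85];print(' rim extents',q.min(0).round(),q.max(0).round(),q.mean(0).round(1))
    # ring: z 45..55 near
    c=q.mean(0)
    near=np.linalg.norm(P[...,:2]-c[:2],axis=-1)<260
    r=near&(abs(P[...,2]-50)<5); X=P[r][:,:2]
    print(' ring pts',len(X),X.min(0).round(),X.max(0).round())
    t=near&(P[...,2]>175)&(P[...,2]<205);print(' arm top',t.sum(),P[t].min(0).round(),P[t].max(0).round())
    # circle hull min enclosing
    hull=cv2.minEnclosingCircle(X.astype(np.float32));print(hull)
E
```

```text
scene dish px 207 273 293 172 199 z [ 87.  90.  93. 101. 107.] [486.7   8.1 104.8]
 rim extents [447. -29.  86.] [1368.  530. 1072.] [486.7   8.1 104.8]
 ring pts 1497 [ 468. -163.] [688. 263.]
 arm top 327 [606.  61. 180.] [722. 137. 198.]
((596.5548706054688, 49.973876953125), 221.2900848388672)
side dish px 169 262 285 196 217 z [ 90.  92.  95. 102. 107.] [476.5  -2.8  97.1]
 rim extents [450. -31.  88.] [521.  73. 110.] [476.5  -2.8  97.1]
 ring pts 1153 [ 469. -164.] [683. 160.]
 arm top 291 [607.  65. 175.] [706. 131. 199.]
((602.3366088867188, -4.91623067855835), 171.66786193847656)
```

View pics/crop0.png

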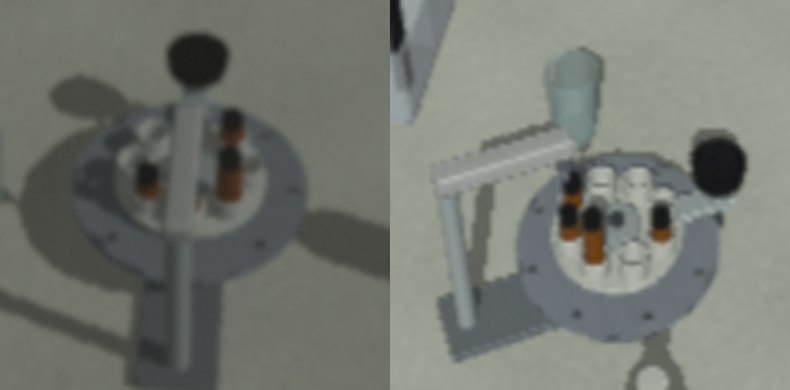

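```bash
python3 - <<'E'
from h import *
from scipy.optimize import least_squares
for n,box in(('scene',(160,192,262,300)),('side',(185,212,266,295))):
    d=pickle.load(open(f'pics/{n}0.pkl','rb'));P=cloud(d);im=d['image'].astype(int)
    near=np.linalg.norm(P[...,:2]-[580,25],axis=-1)<125
    r=near&(abs(P[...,2]-50)<4); X=P[r][:,:2].astype(np.float32)
    cnt,_=cv2.findContours(r.astype(np.uint8),0,1);c=max(cnt,key=len)[:,0]
    B=np.array([P[v,u,:2] for u,v in c]);rb=np.array([580,25.])
    f=least_squares(lambda p:np.hypot(*(B-p).T)-106,[580,25],loss='soft_l1',f_scale=2)
    print(n,'ring',f.x.round(1),cv2.minEnclosingCircle(X), np.median(abs(f.fun)))
    A=f.x
    m=np.zeros((384,512),bool);m[box[0]:box[1],box[2]:box[3]]=(im[box[0]:box[1],box[2]:box[3]].sum(2)<110)
    m&=(P[...,2]>97)&(P[...,2]<115)&(np.linalg.norm(P[...,:2]-A,axis=-1)<150)&(np.linalg.norm(P[...,:2]-A,axis=-1)>75)
    print(' rim',m.sum(),cv2.minEnclosingCircle(P[m][:,:2].astype(np.float32)),np.median(P[m][:,2]))
    t=near&(P[...,2]>185)&(P[...,2]<203);t=(np.linalg.norm(P[...,:2]-[640,90],axis=-1)<140)&(P[...,2]>185)&(P[...,2]<203)
    q=P[t];
    l=cv2.fitLine(q[:,:2].astype(np.float32),2,0,.01,.01).ravel();print(' arm line',l.round(3),np.degrees(np.arctan2(l[1],l[0])))
    # vials caps
    k=(np.linalg.norm(P[...,:2]-A,axis=-1)<75)&(P[...,2]>80)&(P[...,2]<140)&((im.sum(2)<130)|((im[...,0]-im[...,2])>35))
    nn,L,st,ce=cv2.connectedComponentsWithStats(k.astype(np.uint8))
    for i in range(1,nn):
        q=P[L==i]
        if len(q)>4: 
            cc=(q.min(0)+q.max(0))/2; w=np.median(q[:,:2],axis=0)-A; print('  vial',len(q),ce[i].round(),q[:,2].max().round(),np.median(q,axis=0).round(),'r',np.hypot(*w).round(),'az',np.degrees(np.arctan2(w[1],w[0])).round())
E
```

```text
scene ring [580.7  36.9] ((577.491943359375, 49.025875091552734), 108.26728057861328) 8.460744564574938
 rim 54 ((477.2330627441406, 0.4891340434551239), 30.42119789123535) 101.85614825419532
 arm line [8.81000e-01 4.74000e-01 6.74966e+02 1.04607e+02] 28.293264
  vial 36 [291. 198.] 109.0 [533.  69. 102.] r 57.0 az 146.0
  vial 69 [290. 212.] 134.0 [595. 101. 119.] r 66.0 az 77.0
  vial 44 [265. 215.] 110.0 [628.  40. 102.] r 47.0 az 3.0
side ring [574.7  40.5] ((572.1598510742188, 51.82820510864258), 108.16932678222656) 6.693453730345425
 rim 70 ((474.7042236328125, 0.19872665405273438), 31.069889068603516) 102.45410163446792
 arm line [8.80000e-01 4.76000e-01 6.69451e+02 1.07530e+02] 28.409338
  vial 154 [237. 217.] 135.0 [603.  91. 103.] r 58.0 az 61.0
  vial 36 [261. 217.] 111.0 [524.  75.  99.] r 61.0 az 146.0
```

```bash
python3 - <<'E'
from h import *
a=[cloud(pickle.load(open(f'pics/{n}0.pkl','rb'))) for n in('scene','side')]
Q=np.vstack([p.reshape(-1,3) for p in a])
print('max z per 50mm cell; rows x, cols y -750..150')
for x in range(100,700,50):
    print(x,[int(Q[(abs(Q[:,0]-x)<25)&(abs(Q[:,1]-y)<25)][:,2].max(initial=0)) for y in range(-750,200,50)])
E
```

```text
max z per 50mm cell; rows x, cols y -750..150
100 [6, 6, 541, 582, 595, 5, 6, 6, 7, 5, 689, 699, 655, 555, 378, 382, 17, 16, 7]
150 [6, 347, 540, 569, 597, 7, 4, 7, 5, 6, 5, 6, 6, 6, 6, 5, 5, 6, 5]
200 [6, 349, 563, 583, 582, 6, 9, 6, 5, 5, 8, 7, 5, 4, 5, 6, 5, 5, 4]
250 [162, 161, 164, 6, 5, 5, 4, 7, 7, 5, 5, 4, 6, 4, 4, 8, 5, 5, 3]
300 [137, 0, 162, 5, 6, 5, 6, 6, 6, 6, 17, 17, 18, 7, 7, 6, 4, 4, 13]
350 [165, 164, 163, 4, 8, 8, 4, 6, 6, 6, 14, 5, 5, 7, 6, 7, 5, 5, 11]
400 [162, 163, 161, 6, 4, 8, 8, 5, 5, 7, 8, 5, 8, 5, 4, 6, 5, 5, 6]
450 [100, 100, 6, 52, 83, 82, 81, 52, 6, 4, 6, 5, 5, 5, 109, 113, 110, 51, 5]
500 [142, 143, 138, 80, 83, 82, 82, 54, 6, 6, 5, 6, 7, 6, 110, 111, 108, 107, 53]
550 [146, 147, 143, 104, 7, 7, 5, 6, 6, 6, 6, 7, 6, 6, 55, 84, 110, 111, 54]
600 [146, 146, 141, 102, 6, 84, 90, 89, 6, 6, 5, 6, 7, 5, 54, 84, 197, 198, 54]
650 [138, 136, 132, 5, 6, 80, 91, 91, 4, 7, 5, 7, 82, 86, 52, 78, 195, 199, 55]
```

The corridor is clear at z=231. The tall vial stands anticlockwise of the nozzle, so the carousel must turn clockwise (-45°). Now I'll move over, shutting the gripper on the way.

```bash
python3 -m jog '50 -28 0 0 0 0 -1;100 -57 0 0 0 0 -1;150 -85 0 0 0 0 -1;200 -114 0 0 0 0 -1;250 -142 0 0 0 0 -1;300 -170 0 0 0 0 -1;300 -170 0 0 0 0 -1'
```

```text
clock: 1.02
eef_pos: [404.8, -395.6, 231.1]
tool_rot: [-3.139, -0.003, 0.236]
force: [0.0, -0.4, 0.6]
width: -0.1
```

```bash
python3 -m jog '23 -53 6 0 0 0 -1;47 -106 12 0 0 0 -1;70 -159 18 0 0 0 -1;93 -212 24 0 0 0 -1;116 -265 30 0 0 0 -1;140 -318 36 0 0 0 -1;163 -371 41 0 0 0 -1;163 -371 41 0 0 0 -1' && python3 - <<'E'
from h import *
for n in('scene','side','wrist'): d=grab(n,n+'1')
s=ctrl.read_state();print(s['eef_pos'],s['tool_rot'],s['qpos'],s['clock'])
a=cv2.imread('pics/side1.png')[150:270,180:310];b=cv2.imread('pics/wrist1.png')
cv2.imwrite('pics/c1.png',np.hstack([cv2.resize(a,(390,360),interpolation=2),cv2.resize(b,(410,360))]))
E
```

```text
clock: 2.02
eef_pos: [476.1, 2.0, 189.9]
tool_rot: [-3.14, -0.0, 0.234]
force: [-0.1, -0.9, 0.2]
width: -0.2
[475.39576069  -4.26402013 190.22884001] [3.14063264e+00 7.73861872e-04 2.23965661e-01] [-0.05745956  0.44299248  0.00917208  2.03601803 -0.00463186  0.66319875
 -1.39235102] 2.175
```

View pics/c1.png

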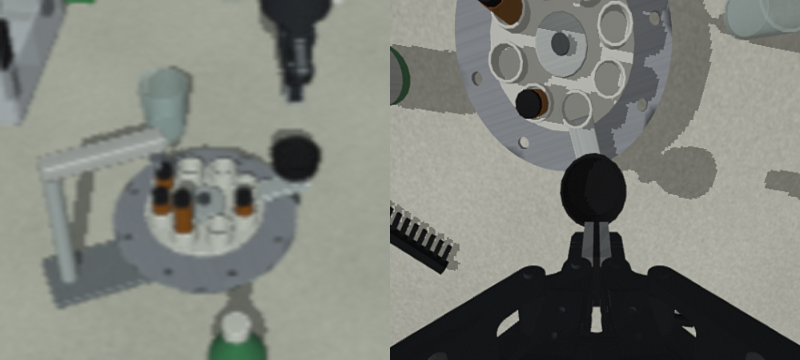

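The wrist picture shows the dish just ahead of the closed fingers, the axis hub near (560,43) in the pasted crop, and the short vial s3. Next I'll measure the dish and axis from the wrist camera.

```bash
python3 - <<'E'
from h import *
from scipy.optimize import least_squares
d=pickle.load(open('pics/wrist1.pkl','rb'));P=cloud(d);im=d['image'].astype(int)
near=np.hypot(P[...,0]-476,P[...,1])<45
m=near&(im.sum(2)<130)&(P[...,2]>85)&(P[...,2]<118)
print('dish',m.sum(),np.percentile(P[m][:,2],[2,10,50,90,98]).round(1))
top=m&(P[...,2]>105); X=P[top][:,:2].astype(np.float32);print(' rim',top.sum(),cv2.minEnclosingCircle(X))
fl=m&(abs(P[...,2]-92)<2);X=P[fl][:,:2];print(' floor',fl.sum(),X.min(0),X.max(0))
c,_=cv2.findContours(m.astype(np.uint8),0,1);c=max(c,key=len)[:,0];print(' px',c.min(0),c.max(0))
# rim top outer contour cast on z=108
r=P[...,2];ring=(abs(r-50)<3)&(np.hypot(P[...,0]-575,P[...,1]-50)<125)
X=P[ring][:,:2].astype(np.float32);print('ring',cv2.minEnclosingCircle(X))
disc=(abs(r-61)<2)&(np.hypot(P[...,0]-575,P[...,1]-50)<80);X=P[disc][:,:2].astype(np.float32);print('disc',cv2.minEnclosingCircle(X))
print('scene tag')
print(d['state']['eef_pos'],ctrl.read_state()['eef_pos'])
E
```

```text
dish 4851 [ 91.6  92.2  93.3 108.3 109.4]
 rim 920 ((473.1396179199219, -0.8240876197814941), 29.446931838989258)
 floor 3031 [447.8700011 -26.0470727] [496.10534201  23.20185202]
 px [213 164] [293 240]
ring ((571.6936645507812, 51.71070098876953), 106.6696548461914)
disc ((567.2523193359375, 49.760780334472656), 69.76061248779297)
scene tag
[475.49939087  -3.20348909 190.15786253] [475.39576069  -4.26402013 190.22884001]
```

Dish centre is about (473,-1), floor 92 and rim 108. Axis is about (572,51.5). That gives a dish distance of about 112 mm, which agrees with the description. Now I'll lower the tool into the dish.

```bash
python3 -m jog '-2 -3 40 0 0 0 -1;-2 -3 75 0 0 0 -1;-2 -3 92 0 0 0 -1;-2 -3 92 0 0 0 -1;-2 -3 92 0 0 0 -1' && python3 - <<'E'
from h import *
s=ctrl.read_state();print(s['eef_pos'],s['force'])
for n in('scene','side','wrist'): d=grab(n,n+'2')
a=cv2.imread('pics/side2.png')[150:270,180:310];b=cv2.imread('pics/wrist2.png')
cv2.imwrite('pics/c2.png',np.hstack([cv2.resize(a,(390,360),interpolation=2),cv2.resize(b,(410,360))]))
E
```

```text
clock: 2.8
eef_pos: [473.5, -1.4, 99.0]
tool_rot: [3.141, -0.001, 0.224]
force: [-0.3, 0.1, 0.3]
width: -0.1
[473.53029206  -1.44340494  98.99768658] [-0.25136284  0.10511647  0.32971947]
```

View pics/c2.png

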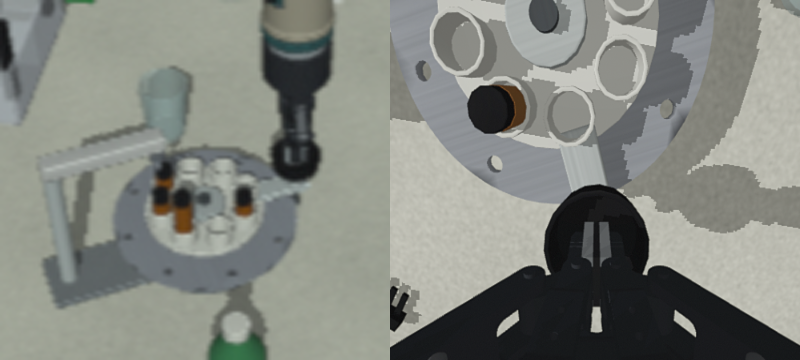

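The fingertips are in the dish and centred, with no contact force yet. Now I'll press.

```bash
python3 -m jog '0 0 6 0 0 0 -1;0 0 10 0 0 0 -1;0 0 15 0 0 0 -1;0 0 19 0 0 0 -1;0 0 19 0 0 0 -1'
```

```text
clock: 3.58
eef_pos: [473.7, -0.1, 79.3]
tool_rot: [3.141, -0.001, 0.226]
force: [0.1, -0.1, 7.2]
width: -0.1
```

The force is 7.2 N, which means about 12 mm pressed, so the pin is clear. Next, the arc rows.

```bash
python3 - <<'E'
import numpy as np
A=np.array([572,51.5]);t=np.array([473.5,-.9]);r=t-A;y=.2257
for th in range(5,56,5):
    a=-np.radians(th);R=np.array([[np.cos(a),-np.sin(a)],[np.sin(a),np.cos(a)]])
    d=R@r-r;print(th,(t+d).round(1),'tool',round(d@[np.cos(y),np.sin(y)],1),round(d@[np.sin(y),-np.cos(y)],1))
E
```

```text
5 [469.3   7.9] tool -2.1 -9.5
10 [465.9  17. ] tool -3.4 -19.1
15 [463.3  26.4] tool -3.8 -28.9
20 [461.5  35.9] tool -3.4 -38.6
25 [460.6  45.6] tool -2.2 -48.2
30 [460.5  55.4] tool -0.1 -57.8
35 [461.3  65.1] tool 2.8 -67.0
40 [462.9  74.7] tool 6.5 -76.0
45 [465.3  84.1] tool 11.0 -84.7
50 [468.5  93.3] tool 16.2 -92.9
55 [472.6 102.1] tool 22.2 -100.6
```

```bash
python3 -m jog '-1 -5 0 0 0 0 -1;-2 -10 0 0 0 0 -1;-3 -14 0 0 0 0 -1;-3 -19 0 0 0 0 -1;-4 -24 0 0 0 0 -1;-4 -29 0 0 0 0 -1;-4 -29 0 0 0 0 -1' && python3 - <<'E'
from h import *
s=ctrl.read_state();print(s['eef_pos'],s['force'])
for n in('scene','side','wrist'): d=grab(n,n+'3')
a=cv2.imread('pics/side3.png')[150:270,180:310];b=cv2.imread('pics/wrist3.png')
cv2.imwrite('pics/c3.png',np.hstack([cv2.resize(a,(390,360),interpolation=2),cv2.resize(b,(410,360))]))
E
```

```text
clock: 4.45
eef_pos: [463.4, 27.8, 79.6]
tool_rot: [3.142, -0.002, 0.226]
force: [0.6, 0.7, 6.3]
width: -0.0
[463.3527478   27.78502232  79.57567204] [0.56985337 0.7149692  6.34835772]
```

View pics/c3.png

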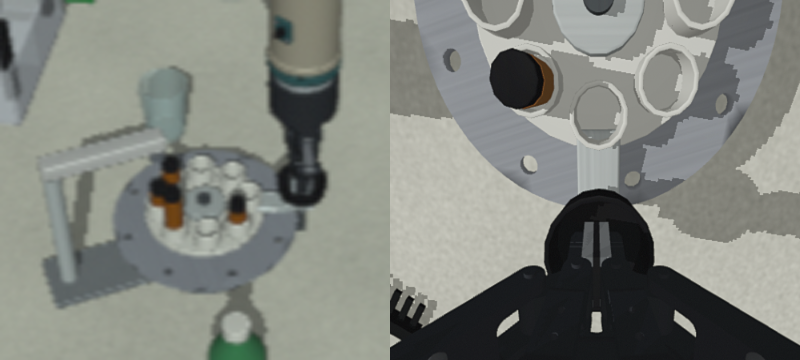

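The carousel turned with the fingers: in the wrist view the arm is still centred under them and the vials stand. I'll continue to about 38°.

```bash
python3 -m jog '0 -5 0 0 0 0 -1;1 -10 0 0 0 0 -1;1 -15 0 0 0 0 -1;2 -20 0 0 0 0 -1;4 -28 0 0 0 0 -1;6 -36 0 0 0 0 -1;8 -43 0 0 0 0 -1;8 -43 0 0 0 0 -1' && cat > m.py <<'E'
from h import *
import sys
k=sys.argv[1]
s=ctrl.read_state();print(s['eef_pos'],s['force'],s['clock'])
for n in('scene','side','wrist'): d=grab(n,n+k)
a=cv2.imread(f'pics/side{k}.png')[150:270,180:310];b=cv2.imread(f'pics/wrist{k}.png')
cv2.imwrite(f'pics/c{k}.png',np.hstack([cv2.resize(a,(390,360),interpolation=2),cv2.resize(b,(410,360))]))
P=cloud(d);im=d['image'].astype(int)
A=np.array([572,51.5]);W=P[...,:2]-A;rad=np.hypot(W[...,0],W[...,1]);az=np.degrees(np.arctan2(W[...,1],W[...,0]))%360
# black dish points
e=s['eef_pos']
near=np.hypot(P[...,0]-e[0],P[...,1]-e[1])<45
# carousel arm bar beyond ring, raised: between rad 70 and 84
for lo,hi in((70,75),(75,80)):
    m=(rad>lo)&(rad<hi)&(P[...,2]>55)&(P[...,2]<90)&(im.sum(2)>130)&(abs(az-185)<60)
    if m.sum():print('bar',m.sum(),np.percentile(az[m],[5,50,95]).round(1),np.median(P[m][:,2]).round(1))
# wedge of s3 vial cap
m=(rad<70)&(abs(P[...,2]-106)<4)&(im.sum(2)<130)
if m.sum(): c=cv2.minEnclosingCircle(P[m][:,:2].astype(np.float32));v=np.array(c[0])-A;print('s3',c,np.hypot(*v),np.degrees(np.arctan2(v[1],v[0])))
E
python3 m.py 4; python3 - <<'E'
exec(open('m.py').read().split("k=sys")[0])
src=open('m.py').read().split("P=cloud")[1]
for t in ('1','2','3'):
    d=pickle.load(open(f'pics/wrist{t}.pkl','rb'));s=d['state'];print(t);exec("P=cloud"+src)
E
```

```text
clock: 5.6
eef_pos: [462.0, 71.8, 79.6]
tool_rot: [-3.141, -0.002, 0.227]
force: [0.9, 1.1, 6.5]
width: 0.4
[461.9773419   71.79700915  79.61481979] [0.89887793 1.0911471  6.47181988] 5.6
bar 555 [161.5 170.8 180.3] 66.3
bar 548 [162.2 170.8 179.7] 66.3
s3 ((541.8366088867188, 91.73399353027344), 10.31383991241455) 50.285230424517884 126.85886442458208
1
bar 206 [199.1 208.4 217.6] 66.2
bar 198 [199.6 208.2 216.8] 66.2
s3 ((550.734375, 74.78528594970703), 38.518611907958984) 31.534605569124352 132.4043432352833
2
bar 449 [198.9 208.4 217.3] 66.2
bar 426 [199.4 208.3 216.9] 66.3
s3 ((523.8858642578125, 65.7206802368164), 10.4163818359375) 50.17168329461774 163.53435575321612
3
bar 551 [184.  193.1 202.4] 66.3
bar 539 [184.5 193.1 201.6] 66.2
s3 ((529.1331176757812, 77.6531753540039), 10.382688522338867) 50.21511905089637 148.6125452566205
```

```bash
ls pics/c4.png
```

```text
pics/c4.png
```

View pics/c4.png

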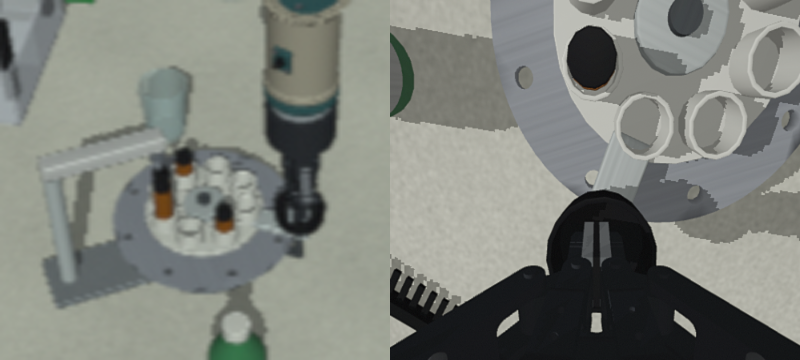

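The bar azimuth went from 208.3° to 170.8°, a turn of 37.5°. Another 7.5° is needed.

```bash
python3 -m jog '1 -3 0 0 0 0 -1;3 -7 0 0 0 0 -1;5 -10 0 0 0 0 -1;6 -13 0 0 0 0 -1;6 -13 0 0 0 0 -1' && python3 m.py 5
```

```text
clock: 6.38
eef_pos: [464.9, 85.2, 79.6]
tool_rot: [3.141, -0.002, 0.226]
force: [1.6, 0.3, 5.8]
width: 0.1
[464.91570344  85.22512466  79.62093927] [1.63310616 0.31362719 5.84001724] 6.375
bar 552 [154.6 163.7 173.2] 66.2
bar 542 [155.1 163.7 172.8] 66.2
s3 ((546.7930297851562, 95.22486877441406), 10.23913288116455) 50.47034274454405 119.96303915916957
```

The turn so far is 44.6°. I'll nudge about 0.5° more and then let the plunger up slowly, staying inside the dish.

```bash
python3 -m jog '0.4 -0.9 0 0 0 0 -1;0.4 -0.9 0 0 0 0 -1;0.4 -0.9 -4 0 0 0 -1;0.4 -0.9 -8 0 0 0 -1;0.4 -0.9 -12 0 0 0 -1;0.4 -0.9 -16 0 0 0 -1;0.4 -0.9 -16 0 0 0 -1' && python3 m.py 6
```

```text
clock: 7.4
eef_pos: [463.2, 86.1, 95.2]
tool_rot: [-3.141, 0.001, 0.226]
force: [-0.0, 0.1, 1.1]
width: 0.0
[463.15724795  86.05255017  95.15756572] [-0.02325906  0.10263713  1.08938426] 7.4
bar 466 [154.4 163.6 173. ] 66.2
bar 460 [155.  163.4 172.5] 66.2
s3 ((547.0443725585938, 95.31401062011719), 10.255078315734863) 50.42272173945007 119.66501657155221
```

View pics/c6.png

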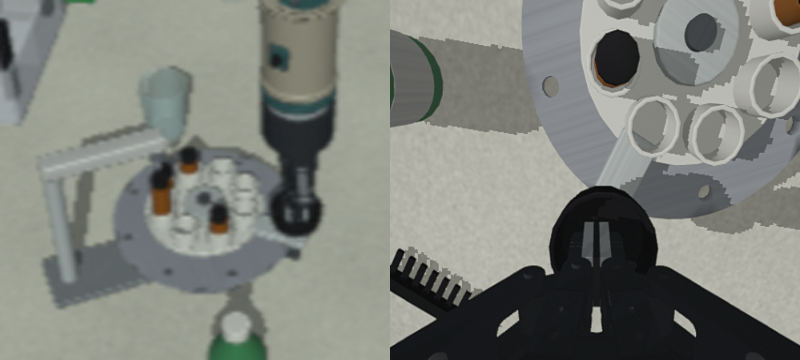

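```bash
python3 - <<'E'
from h import *
for t in '256':
    d=pickle.load(open(f'pics/wrist{t}.pkl','rb'));P=cloud(d);im=d['image'].astype(int)
    e=d['state']['eef_pos'];c=np.array([464.9,84]) if t!='2' else np.array([473,-1.3])
    m=(np.hypot(P[...,0]-c[0],P[...,1]-c[1])<34)&(im.sum(2)<130)&(P[...,2]>60)&(P[...,2]<112)
    # far half (towards axis) only
    m&=((P[...,:2]-c)@(np.array([572,51.5])-c)/112>14)
    print(t,m.sum(),np.percentile(P[m][:,2],[2,10,50,90,98]).round(1))
E
```

```text
2 2065 [ 91.9  92.4 101.2 109.1 109.7]
5 2348 [79.4 80.1 88.8 96.7 97.3]
6 2246 [ 91.8  92.4 101.3 109.1 109.6]
```

The dish floor is back at 92 mm and the rim at 109, the same as at the start, so the plunger is fully up at 44.9°. I'll withdraw straight up.

```bash
python3 -m jog '0 0 -10 0 0 0 -1;0 0 -30 0 0 0 -1;0 0 -65 0 0 0 -1;0 0 -100 0 0 0 -1;0 0 -130 0 0 0 -1;-60 0 -130 0 0 0 -1;-60 0 -130 0 0 0 -1;-60 0 -130 0 0 0 -1' && python3 m.py 7; python3 - <<'E'
from h import *
a=cv2.imread('pics/scene7.png')[160:280,220:340];b=cv2.imread('pics/side7.png')[160:260,180:300]
cv2.imwrite('pics/crop7.png',np.hstack([cv2.resize(a,(390,390),interpolation=2),cv2.resize(b,(400,390),interpolation=2)]))
d=pickle.load(open('pics/wrist7.pkl','rb'));P=cloud(d);im=d['image'].astype(int)
m=(np.hypot(P[...,0]-465,P[...,1]-84)<34)&(im.sum(2)<130)&(P[...,2]>60)&(P[...,2]<112)
print('dish z',np.percentile(P[m][:,2],[2,10,50,90,98]).round(1),(P[m].min(0)+P[m].max(0))/2)
# bystander changes
for n in('scene','side'):
    i0=cv2.imread(f'pics/{n}0.png').astype(int);i7=cv2.imread(f'pics/{n}7.png').astype(int)
    k=(abs(i0-i7).sum(2)>60).astype(np.uint8);nn,L,st,ce=cv2.connectedComponentsWithStats(k)
    print(n,[tuple(map(int,s)) for s in st[1:] if s[4]>12])
E
```

```text
clock: 8.55
eef_pos: [406.1, 72.7, 226.0]
tool_rot: [-3.142, -0.002, 0.226]
force: [0.8, -0.5, 0.0]
width: -0.1
[406.07199649  72.6594438  226.01120206] [ 0.78043904 -0.53943069  0.01342102] 8.55
bar 187 [155.3 164.4 173.7] 66.3
bar 180 [155.8 164.2 173. ] 66.3
s3 ((542.7828369140625, 94.01957702636719), 9.112068176269531) 51.59028057000118 124.49475315804652
dish z [ 91.5  92.1  93.4 108.5 109.5] [463.82562322  82.04514351 100.6496093 ]
scene [(161, 0, 40, 40, 971), (306, 0, 26, 35, 392), (322, 0, 15, 6, 59), (348, 0, 20, 34, 468), (367, 0, 8, 18, 109), (338, 2, 10, 38, 123), (368, 26, 3, 8, 16), (371, 29, 3, 11, 17), (341, 39, 28, 19, 354), (53, 42, 42, 64, 1354), (321, 48, 17, 15, 175), (119, 59, 37, 45, 541), (295, 58, 40, 86, 1948), (348, 59, 11, 4, 19), (163, 68, 66, 22, 437), (333, 73, 3, 11, 18), (172, 89, 55, 18, 442), (244, 90, 14, 3, 17), (54, 102, 18, 26, 308), (121, 113, 117, 63, 1461), (168, 133, 5, 5, 20), (271, 169, 20, 21, 323), (296, 178, 21, 20, 320), (235, 183, 27, 15, 268), (282, 192, 5, 5, 16), (285, 193, 15, 29, 242), (299, 199, 6, 5, 22), (256, 201, 9, 11, 71), (222, 212, 6, 5, 21)]
side [(277, 0, 120, 194, 8888), (381, 0, 31, 12, 209), (417, 0, 48, 141, 1898), (459, 0, 7, 12, 56), (428, 72, 6, 10, 31), (429, 87, 13, 58, 478), (464, 104, 4, 35, 87), (443, 117, 4, 14, 31), (445, 133, 4, 9, 17), (468, 138, 9, 23, 61), (413, 142, 59, 49, 1355), (392, 147, 12, 17, 46), (372, 167, 5, 7, 14), (408, 168, 5, 13, 40), (425, 179, 11, 20, 51), (418, 184, 5, 11, 31), (265, 193, 23, 44, 657), (238, 195, 10, 13, 84), (229, 207, 17, 21, 189), (258, 211, 7, 12, 75), (249, 216, 9, 12, 82)]
```

View pics/crop7.png

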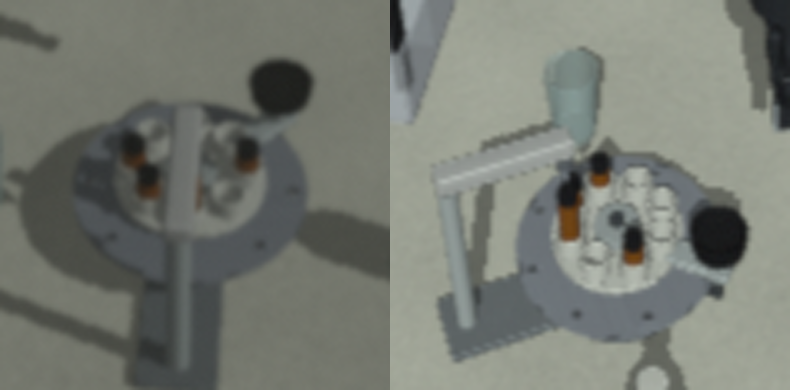

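View pics/c7.png

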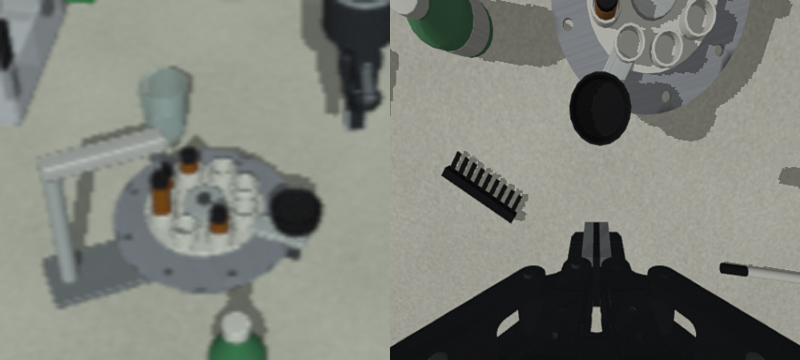

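The tall vial is now under the nozzle, all vials are standing, the dish is up and the gripper is clear. Handing in.

```bash
python3 -c "
from cell import ctrl
print(ctrl.finish_job())"
```

```text
the job is handed in; nothing more can be done
None
```

I turned the carousel clockwise by one hole, which brought the tall vial under the nozzle, and the plunger sprang back up and locked there. I pressed the plunger about 12 mm with the closed fingertips (7.2 N), turned it about 45°, let it up, withdrew and handed in at about 8.6 s.

- **Turn:** the last reading before withdrawing was 44.8° (carousel arm from 208.3° to 163.5°). A later reading, taken while the arm was still settling, gave about 44°. I trust the earlier one more.
- **Lock:** the dish floor read 92 mm and the rim 109 mm, the same as at the start, so the plunger is fully up. I did not push on the carousel afterwards to test the lock.
- **Vials:** the side view shows the tall vial under the nozzle arm and the vials standing in their cups. In the scene view the arm hides the tall one.
- **Bystanders:** I saw no change in the beaker, reagent bottle, gel comb or pen. The picture differences I found were at the robot, its shadows and the carousel.

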